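Click the organiser lid shut all round

ROBOT

A 6-joint arm with a two-finger parallel gripper is mounted at the origin on the work surface. World frame = base frame: x ahead of the robot, y to its left, z up, the work surface at z = 0. Lengths are in m, angles in rad, forces in N, time in s.
With the tool pointing down it reaches from about 0.25 to 0.775 m from the base axis. Payload 4 kg.
Tool frame: the origin (TCP) lies at the very end of the fingers, on their centre line; the grasp point (between the pads) lies 19 mm behind it; z points along the fingers, y is the direction in which the jaws open and shut (so a half turn about z gives the same grasp; the last joint's range is limited). The gripper opens to 94 mm and grips with 3 to 60 N. Pads are 16 mm wide; open, the fingers measure 119 mm over their backs; the gripper's body (75 mm by 177 mm) begins 78 mm behind the grasp point.
Start: joints at [1.214, 0.087, 1.371, -0, 1.684, -0.103], TCP at [0.138, 0.532, 0.206] pointing down, gripper open.
Joint ranges: [-3.1, 3.1], [-0.76, 2.03], [0.27, 2.55], [-1.08, 4.22], [0.17, 2.65], [-2.57, 2.57]. Speed limits (rad/s): [2.79, 2.79, 3.14, 3.14, 3.14, 3.14].

INTERFACE

Orientations are given as [roll, pitch, yaw] about the fixed x, y, z axes, in that order (R = Rz(yaw) Ry(pitch) Rx(roll)).
In Python, from bench import robot, snapshot, models gives the robot as it stands.
- The arm moves only by the tool arm_command, never from a script. Its argument "commands" is text: rows parted by semicolons, each of 7 numbers parted by spaces: the shift along the tool's x, y, z in mm, then the turn, a rotation vector about the tool's x, y, z in degrees, then the opening, from 0 (shut) to 1 (fully open). In form: tx ty tz rx ry rz hand; .... A call has 1 to 12 rows; each row shifts and turns the pose as measured when the row begins, along the tool's axes as they then stand; what a row does not reach is not made up. A row lasts 1/8 s, in which the tool goes at most 62.5 mm and 10.7 degrees, less where a joint would pass 70% of its speed; a pose out of reach is approached as far as the arm can. A call is refused whole if a number of a shift passes 62.5 or a number of a turn 10.7, either way. A call with a gripper value outside its range is refused whole. The fingers move at their own pace and stop on an object; the grip force is fixed at half the most. Time passes only in rows, so rows that do not move let the fingers close. It gives the time, the measured TCP pose, the force and the opening at its end, in the units of the state.
- robot.get_obs(): the state, without advancing time (a new reading comes with each control period).
- snapshot(name): name is "side" or "top"; returns a dict with "img" (480x640x3 uint8, blue, green, red), "camera_matrix" (3x3 intrinsics, pixels), "dist" ([k1, k2, p1, p2, k3] as OpenCV has them; the pictures are not rectified), "origin" and "rotation" of the camera in the world. Camera axes: x right, y down, z forward; pixel columns grow to the right and rows downward; lengths in m; the calibration is good to about 2 mm. A picture is of the moment at which its call begins. There is no depth.
- robot.close_job(): hands the job in, once; it reports no verdict.
Trained networks look in a picture, given as the dict that the camera call returned (one of the last four; its "shot" number tells which), for a name from the list of things; names that differ only in an ending like _2 or _b are one class to them, and where a whole thing is asked for, a point or a joint stands for the part that bears it (a point fixed in the world has none). Each returns a list of dicts, best first, with "conf" (0 to 1); they miss things now and then, are a little off and sometimes report something else, mostly with a low value. They report only what shows in the picture. A call takes as long as a camera call. They do not tell look-alikes from the thing itself.
- models.spot_in(query, picture): "bbox" ([left, top, width, height] as shares, 0 to 1, of the picture: columns of its width, rows of its height, round what is visible of it).
- models.tip_of(query, picture): "centre" ([column, row] as shares, 0 to 1, of the picture: columns of its width, rows of its height: a listed point, or the origin of a listed thing).
The state is a dict: "time": time; "joint_positions": joint angles; "qvel": joint speeds; "joint_torque": joint torques, N m; "tool_pos": TCP position; "ee_rot": TCP orientation; "wrist_force": force on the tool from outside, world axes, zero at the start; "wrist_torque": the same for the moment, N m; "width": finger opening in m.
Only numpy, scipy, OpenCV 4.12 (cv2) and the standard library are available. Lean on these libraries where they do the work, as an engineer would, in place of code of your own. Each camera call takes 0.05 s, during which the arm holds its last target. There are 200 camera calls.

TASK

The lid on the blue three-tier organiser has popped up along all four sides of its rim. Press the four rim sections down with the fingers, one at a time in any order, until each has clicked shut flush with the lid, then move clear. Do not grasp or lift anything: the organiser stays standing where it is, and the hex key case, the steel hinge and the bowl of washers are left where they lie.

Things in the scene. Friction and masses are not known exactly. Their poses are not given: they have to be found in the camera images.
- organiser: Blue translucent three-tier organiser with lid, loose, about 1.2 kg. Origin: underside centre, z up. Lid 140 (own x) x 180 (own y) mm, top 135 mm above the shelf: fixed central panel 76 x 116 mm, 4 fixed 31 mm corner squares, and between the corners 4 rim sections 31 mm wide, 5 mm thick, each hinged at its panel edge. All start popped up; shut, they lie flush at 135 mm.
- rim_near (a joint): Rim section: the long section on the -x side (116 mm long) of the organiser's lid, in the organiser's own frame. rad; 0 = popped up (outer edge 11 mm high), 0.35 = clicked shut, flush. A press near its outer edge meets about 6 N at first, less further down; past half travel it snaps shut and stays; let go earlier it springs back up.
- rim_far (a joint): Rim section: the long section on the +x side (116 mm long) of the organiser's lid, in the organiser's own frame. rad; 0 = popped up (outer edge 11 mm high), 0.35 = clicked shut, flush. A press near its outer edge meets about 6 N at first, less further down; past half travel it snaps shut and stays; let go earlier it springs back up.
- rim_left (a joint): Rim section: the short section on the +y side (76 mm long) of the organiser's lid, in the organiser's own frame. rad; 0 = popped up (outer edge 11 mm high), 0.35 = clicked shut, flush. A press near its outer edge meets about 6 N at first, less further down; past half travel it snaps shut and stays; let go earlier it springs back up.
- rim_right (a joint): Rim section: the short section on the -y side (76 mm long) of the organiser's lid, in the organiser's own frame. rad; 0 = popped up (outer edge 11 mm high), 0.35 = clicked shut, flush. A press near its outer edge meets about 6 N at first, less further down; past half travel it snaps shut and stays; let go earlier it springs back up.
- rim_near_press (a point): Point to press on the long section on the -x side (116 mm long): top face, mid-length, 25 mm out from its hinge line, 7 mm in from its outer edge. Moves with the section: 143 mm above the shelf popped up, 135 mm shut. Shut, it lies 63 mm to -x of the organiser's origin in its own frame.
- rim_far_press (a point): Point to press on the long section on the +x side (116 mm long): top face, mid-length, 25 mm out from its hinge line, 7 mm in from its outer edge. Moves with the section: 143 mm above the shelf popped up, 135 mm shut. Shut, it lies 63 mm to +x of the organiser's origin in its own frame.
- rim_left_press (a point): Point to press on the short section on the +y side (76 mm long): top face, mid-length, 25 mm out from its hinge line, 7 mm in from its outer edge. Moves with the section: 143 mm above the shelf popped up, 135 mm shut. Shut, it lies 83 mm to +y of the organiser's origin in its own frame.
- rim_right_press (a point): Point to press on the short section on the -y side (76 mm long): top face, mid-length, 25 mm out from its hinge line, 7 mm in from its outer edge. Moves with the section: 143 mm above the shelf popped up, 135 mm shut. Shut, it lies 83 mm to -y of the organiser's origin in its own frame.
- hex_case: Bystander: black plastic hinged case with clear cover holding orange-handled hex keys, 60 x 99 mm, 23 mm tall, loose. Origin: centre of its underside.
- steel_hinge: Bystander: open stainless steel hinge lying flat, 71 x 80 mm, 10 mm tall at its barrel, loose. Origin: centre of its underside.
- washer_bowl: Bystander: white ceramic bowl with steel washers, 100 mm across the rim, 40 mm tall, loose. Origin: centre of its underside.
Not all that is in view belongs to the job. What is meant by the organiser is not brown or yellow, and is the larger of those in its own colour.

How it is judged:
On the way, in this order (a step that is already met when the one before it is completed fails the run):
1. 1 of the four rim sections clicked shut ((value of joint rim_near above 0.31 rad or value of joint rim_far above 0.31 rad or value of joint rim_left above 0.31 rad or value of joint rim_right above 0.31 rad)), for 0.1 s.
2. 2 of the four rim sections clicked shut ((value of joint each of rim_near, rim_far above 0.31 rad or value of joint each of rim_near, rim_left above 0.31 rad or value of joint each of rim_near, rim_right above 0.31 rad or value of joint each of rim_far, rim_left above 0.31 rad or value of joint each of rim_far, rim_right above 0.31 rad or value of joint each of rim_left, rim_right above 0.31 rad)), for 0.1 s.
3. 3 of the four rim sections clicked shut ((value of joint each of rim_near, rim_far, rim_left above 0.31 rad or value of joint each of rim_near, rim_far, rim_right above 0.31 rad or value of joint each of rim_near, rim_left, rim_right above 0.31 rad or value of joint each of rim_far, rim_left, rim_right above 0.31 rad)), for 0.1 s.
4. 4 of the four rim sections clicked shut (value of joint each of rim_near, rim_far, rim_left, rim_right above 0.31 rad), for 0.1 s.
At the end, for the whole second after the job is handed in: All four rim sections are clicked shut (each joint above 0.31 of 0.35 rad), the organiser stands upright (within 0.05 rad), at rest, within 30 mm of where it began, and each bystander is within 20 mm of where it began (value of joint each of rim_near, rim_far, rim_left, rim_right above 0.31 rad and distance of organiser from where it was at the start of the episode below 0.03 m and angle between organiser's own z axis and vertical below 0.05 rad and linear speed of organiser below 0.02 m/s and distance of each of hex_case, steel_hinge, washer_bowl from where it was at the start of the episode below 0.02 m); the robot touches nothing.
It fails at once if the arm or the gripper's body, not the fingers, presses on the organiser (contact force between the arm and organiser above 3 N).
It fails at once if the organiser is lifted off the shelf (12 mm) or tipped (0.15 rad) (height (world z) of organiser above 0.012 m or angle between organiser's own z axis and vertical above 0.15 rad).
It fails at once if the organiser is shoved more than 30 mm (distance of organiser from where it was at the start of the episode above 0.03 m).
It fails at once if the hex key case, the steel hinge or the washer bowl is moved more than 20 mm (distance of any of hex_case, steel_hinge, washer_bowl from where it was at the start of the episode above 0.02 m).
It also fails if it takes over 45 s, if anything falls off the work surface, if the arm or the gripper's body presses on something with over 40 N, if the wrist force passes 120 N, or if a joint passes its speed limit or range.

## Working session

There is one attempt and no reset: what is moved stays moved. The work goes in short steps, Python scripts to look and compute and a tool call to move; the robot and the scene stay as the last step left them, time stands still between calls to the robot, and variables do not carry over. Pictures are saved under pics/ and viewed, about 8 in all and at most 12, crops included, and the job is handed in when it is done.

Besides the shell and the picture viewer there is one more tool, called after "Call:" in YAML: its name, and indented under it one key for each argument. arm_command: Moves the arm, as the interface text tells. Its arguments: {"type":"object","properties":{"commands":{"type":"string"}},"required":["commands"]}

```bash
mkdir -p pics
cat > h.py <<'E'
import numpy as np, cv2
from bench import robot, snapshot, models
def ray(s,px):
    u=cv2.undistortPoints(np.array([[px]],float),np.array(s["camera_matrix"]),np.array(s["dist"]))[0,0]
    d=np.array(s["rotation"])@np.array([u[0],u[1],1]); return np.array(s["origin"]),d
def at(s,px,z):
    o,d=ray(s,px); return o+d*(z-o[2])/d[2]
def proj(s,P):
    R=np.array(s["rotation"]); t=-R.T@np.array(s["origin"])
    return cv2.projectPoints(np.array(P,float).reshape(-1,3),cv2.Rodrigues(R.T)[0],t,np.array(s["camera_matrix"]),np.array(s["dist"]))[0][:,0]
E
python3 - <<'E'
from h import *
o=robot.get_obs(); print(o["time"],o["tool_pos"],o["ee_rot"],o["width"])
for n in("top","side"):
    s=snapshot(n); cv2.imwrite(f"pics/{n}0.png",s["img"]); print(n,np.round(s["origin"],3))
    for q in("organiser","hex_case","steel_hinge","washer_bowl"):
        print(q,[(round(d["conf"],2),np.round(np.array(d["bbox"])*[640,480,640,480]).tolist()) for d in models.spot_in(q,s)][:4])
    for k in("near","far","left","right"):
        print(k,[(round(d["conf"],2),np.round(at(s,np.array(d["centre"])*[640,480],.143),3)[:2].tolist(),np.round(np.array(d["centre"])*[640,480]).tolist()) for d in models.tip_of(f"rim_{k}_press",s)][:4])
E
```

```text
0.0 [0.13790511 0.53186148 0.20431208] [-3.13938757e+00 -2.36691615e-04  2.88783666e+00] 0.09424993723298458
top [0.425 0.047 1.136]
organiser [(0.91, [380.0, 69.0, 78.0, 70.0]), (0.85, [311.0, 156.0, 120.0, 108.0]), (0.82, [238.0, 303.0, 85.0, 110.0]), (0.65, [391.0, 293.0, 78.0, 84.0])]
hex_case [(0.79, [246.0, 233.0, 56.0, 43.0])]
steel_hinge [(0.62, [350.0, 219.0, 64.0, 37.0]), (0.53, [314.0, 157.0, 118.0, 107.0])]
washer_bowl [(0.74, [307.0, 94.0, 52.0, 51.0]), (0.57, [328.0, 161.0, 67.0, 38.0])]Traceback (most recent call last):
  File "<stdin>", line 8, in <module>
  File "h.py", line 7, in at
    o,d=ray(s,px); return o+d*(z-o[2])/d[2]
                                       ~^^^
IndexError: invalid index to scalar variable.
```

View pics/top0.png

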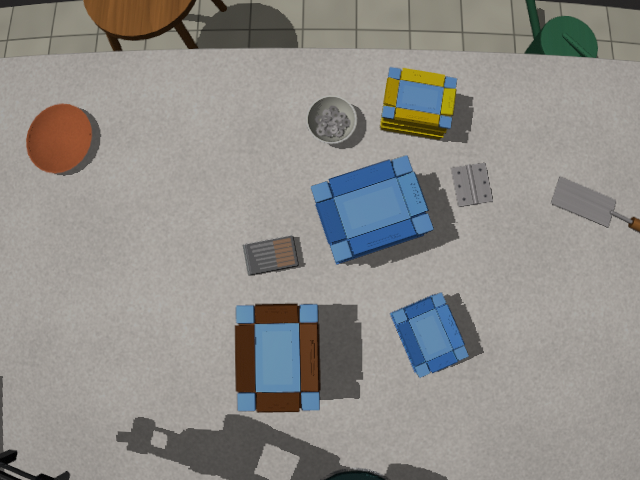

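Top view: the large blue organiser is centred near (371,209), with the bowl at (332,120), hinge at (472,185) and hex case at (272,255). The small blue, brown and yellow ones are decoys.

Run:
```python
from h import *
s=snapshot("top"); print(s["rotation"],s["origin"])
for k in("near","far","left","right"):
    print(k,[(round(d["conf"],2),np.round(np.array(d["centre"])*[640,480]).tolist()) for d in models.tip_of(f"rim_{k}_press",s)][:5])
print([(round(d["conf"],2),np.round(np.array(d["centre"])*[640,480]).tolist()) for d in models.tip_of("organiser",s)])
cv2.imwrite("pics/crop.png",cv2.resize(s["img"][140:280,290:460],None,fx=4,fy=4,interpolation=cv2.INTER_CUBIC))
s=snapshot("side"); cv2.imwrite("pics/side0.png",s["img"]); print(s["rotation"],s["origin"])
```

```text
[-3.01001958  0.01513742 -1.55576869] [0.42463264 0.04658094 1.13624344]
near [(0.79, [241.0, 354.0]), (0.66, [381.0, 240.0]), (0.6, [412.0, 344.0]), (0.6, [417.0, 119.0])]
far [(0.85, [315.0, 357.0]), (0.82, [364.0, 176.0]), (0.81, [454.0, 324.0]), (0.56, [425.0, 73.0])]
left [(0.75, [329.0, 223.0]), (0.68, [274.0, 310.0]), (0.66, [389.0, 89.0]), (0.63, [422.0, 308.0])]
right [(0.88, [420.0, 190.0]), (0.73, [441.0, 364.0]), (0.6, [451.0, 99.0]), (0.55, [273.0, 255.0])]
[(0.69, [423.0, 332.0]), (0.69, [414.0, 117.0]), (0.64, [369.0, 223.0]), (0.57, [284.0, 351.0])]
[-2.29224385  0.00381111 -0.02881628] [ 0.5507101  -0.61046845  0.70967375]
```

View pics/crop.png

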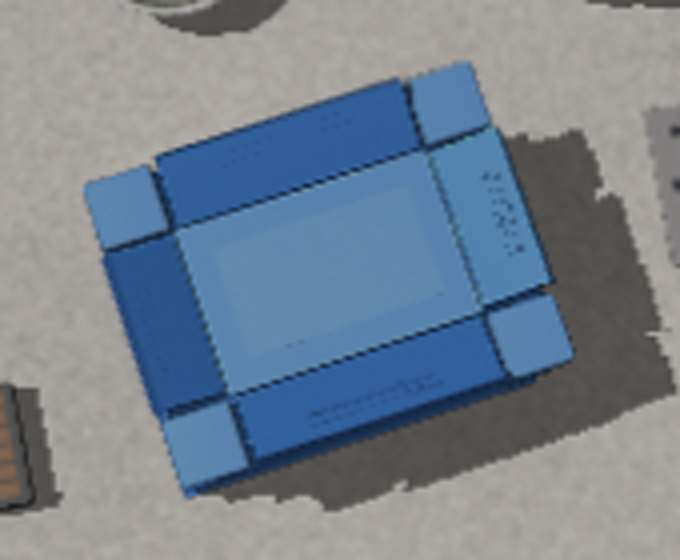

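View pics/side0.png

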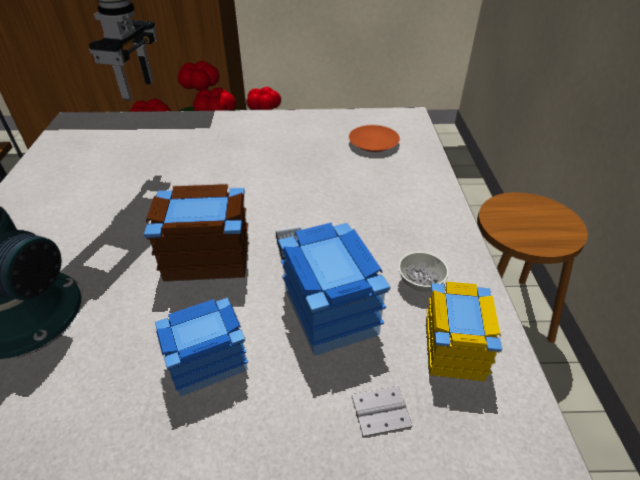

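Crop: the four fixed corners are at about (85,187), (470,62), (572,357) and (187,489), with the panel corners at (175,228), (428,150), (482,305) and (232,395). All four rims are up. The side view confirms this, and the gripper is at the back left, clear of everything. Next I'll fit the pose.

```bash
sed -i 's/np.array(s\["rotation"\])/cv2.Rodrigues(np.array(s["rotation"],float))[0]/' h.py
python3 - <<'E'
from h import *
from scipy.optimize import least_squares
s=snapshot("top")
uv=np.array([[85,187],[470,62],[572,357],[187,489],[175,228],[428,150],[482,305],[232,395]])/4+[290,140]-.4
M=np.array([[70,90],[70,-90],[-70,-90],[-70,90],[38,58],[38,-58],[-38,-58],[-38,58]])/1e3
def W(p,M,z): c,n=np.cos(p[2]),np.sin(p[2]); return np.c_[M@np.array([[c,n],[-n,c]])+p[:2],np.full(len(M),z)]
f=least_squares(lambda p:(proj(s,W(p,M,.135))-uv).ravel(),[.45,0,0.2]); print(f.x,np.round(f.fun.reshape(-1,2),1).tolist())
T=np.array([[63,0],[-63,0],[0,83],[0,-83]])/1e3
for n,a in zip(("far","near","left","right"),W(f.x,T,.135)): print(n,np.round(a,4),np.hypot(*a[:2]))
sd=snapshot("side"); im=sd["img"].copy()
for u in proj(sd,W(f.x,M,.135)): cv2.circle(im,tuple(np.round(u).astype(int).tolist()),2,(0,0,255),-1)
cv2.imwrite("pics/side1.png",cv2.resize(im[200:370,240:480],None,fx=3,fy=3))
o=robot.get_obs(); print(o["tool_pos"],o["ee_rot"])
for q,px,z in(("bowl",(332,120),.04),("hinge",(472,185),.005),("hex",(272,255),.02)): print(q,at(s,px,z))
E
```

```text
[8.45349739 9.43019468 0.06013355] [[26.0, 13.4], [-44.2, -9.2], [-88.3, -44.9], [-19.8, -19.0], [3.9, 2.4], [-42.4, -13.5], [-66.1, -31.1], [-21.2, -16.5]]
far [8.5164 9.434  0.135 ] 12.709397400159379
near [8.3906 9.4264 0.135 ] 12.619807271010187
left [8.4485 9.513  0.135 ] 12.723023555293274
right [8.4585 9.3473 0.135 ] 12.606301180127026
[0.13810556 0.53241011 0.20552464] [3.14145213e+00 1.36389385e-05 2.88777931e+00]
bowl [ 1.99015059 -0.03347198  0.04      ]
hinge [ 3.40607147 -0.3415228   0.005     ]
hex [ 1.77363762 -0.45670379  0.02      ]
```

View pics/side1.png

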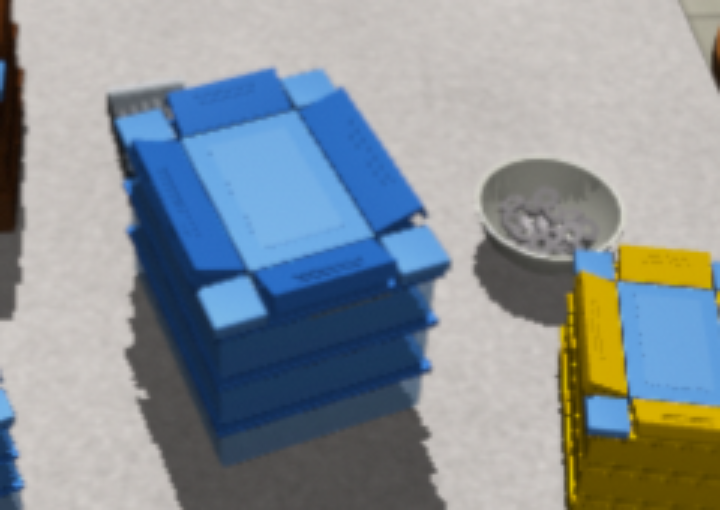

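The projections are off (no dots on the lid). "rotation" must be roll/pitch/yaw rather than a rotation vector.

```bash
sed -i 's/cv2.Rodrigues(np.array(s\["rotation"\],float))\[0\]/Rot.from_euler("xyz",s["rotation"]).as_matrix()/; 1a from scipy.spatial.transform import Rotation as Rot' h.py
cat > fit.py <<'E'
from h import *
from scipy.optimize import least_squares
s=snapshot("top")
uv=np.array([[85,187],[470,62],[572,357],[187,489],[175,228],[428,150],[482,305],[232,395]])/4+[290,140]-.4
M=np.array([[70,90],[70,-90],[-70,-90],[-70,90],[38,58],[38,-58],[-38,-58],[-38,58]])/1e3
def W(p,M,z): c,n=np.cos(p[2]),np.sin(p[2]); return np.c_[M@np.array([[c,n],[-n,c]])+p[:2],np.full(len(M),z)]
f=least_squares(lambda p:(proj(s,W(p,M,.135))-uv).ravel(),[.45,0,0.2]); print(f.x,np.round(f.fun.reshape(-1,2),1).tolist())
T=np.array([[63,0],[-63,0],[0,83],[0,-83]])/1e3
for n,a in zip(("far","near","left","right"),W(f.x,T,.135)): print(n,np.round(a,4),np.hypot(*a[:2]))
sd=snapshot("side"); im=sd["img"].copy()
for u in proj(sd,W(f.x,M,.135)): cv2.circle(im,tuple(np.round(u).astype(int).tolist()),2,(0,0,255),-1)
cv2.imwrite("pics/side2.png",cv2.resize(im[200:370,240:480],None,fx=3,fy=3))
o=robot.get_obs(); print(o["tool_pos"],o["ee_rot"],o["time"])
for q,px,z in(("bowl",(332,120),.04),("hinge",(472,185),.005),("hex",(272,255),.02)): print(q,at(s,px,z))
E
python3 fit.py
```

```text
[ 0.59157426 -0.01843089  0.33572553] [[-0.9, -0.6], [0.1, -1.1], [1.7, 0.0], [-0.8, 0.1], [-0.1, 0.5], [-0.4, -0.6], [0.7, 1.4], [-0.3, 0.1]]
far [0.6511 0.0023 0.135 ] 0.6510612122841468
near [ 0.5321 -0.0392  0.135 ] 0.533532466320529
left [0.5642 0.0599 0.135 ] 0.5674039402021775
right [ 0.6189 -0.0968  0.135 ] 0.626442625786283
[0.1381272  0.53238813 0.20551011] [3.14150774e+00 2.69520580e-05 2.88775850e+00] 0.85
bowl [0.77836333 0.05339357 0.04      ]
hinge [ 0.66073941 -0.22577663  0.005     ]
hex [0.51562563 0.16487128 0.02      ]
```

View pics/side2.png

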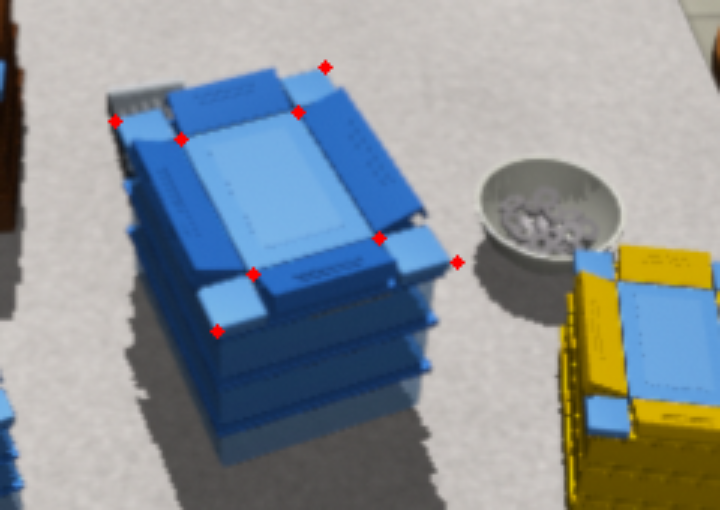

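The fit is good to a few mm. The organiser is at (0.592, −0.018) with yaw 19.2°. I'll close the fingers, turn −33.8° so that tool x = −own x and tool y = +own y, and travel at the current height.

Call:
arm_command:
  commands: "0 0 0 0 0 -8.5 0;0 0 0 0 0 -8.5 0;0 0 0 0 0 -8.5 0;0 0 0 0 0 -8.3 0;-20 -46 0 0 0 0 0;-20 -46 0 0 0 0 0;-20 -46 0 0 0 0 0;-20 -46 0 0 0 0 0;-20 -46 0 0 0 0 0;-20 -46 0 0 0 0 0;-20 -46 0 0 0 0 0;-20 -46 0 0 0 0 0"

```text
time: 2.35
tool_pos: [0.4233, 0.2381, 0.2061]
ee_rot: [3.14, 0.004, -2.777]
wrist_force: [0.2, 0.3, 0.2]
width: 0.0004
```

Call:
arm_command:
  commands: "-15 -43 0 0 0 1.6 0;-15 -43 0 0 0 0 0;-15 -43 0 0 0 0 0;-15 -43 0 0 0 0 0;-15 -43 0 0 0 0 0;0 0 0 0 0 0 0"

```text
time: 3.1
tool_pos: [0.5718, 0.0513, 0.2059]
ee_rot: [3.139, 0.006, -2.811]
wrist_force: [-1.1, 0.4, 0.8]
width: 0.0006
```

```bash
cat > d.py <<'E'
from h import *
import sys
o=robot.get_obs(); p=o["tool_pos"]; r=Rot.from_euler("xyz",o["ee_rot"])
c,n=np.cos(.3357),np.sin(.3357); O=np.array([.5916,-.0184])
for k,(a,b) in dict(left=(0,83),near=(-63,0),right=(0,-83),far=(63,0)).items():
    t=np.r_[O+np.array([c*a-n*b,n*a+c*b])/1e3,.146]; print(k,np.round(r.inv().apply(t-p)*1e3,1))
print(o["time"],p,o["ee_rot"],o["wrist_force"])
E
python3 d.py
python3 - <<'E'
from h import *
v=[]
for n,(r0,r1,c0,c1) in(("top",(130,270,280,450)),("side",(190,330,250,420))):
    v.append(cv2.resize(snapshot(n)["img"][r0:r1,c0:c1],None,fx=2.3,fy=2.3))
cv2.imwrite("pics/c1.png",np.hstack(v))
E
```

```text
left [ 4.7 10.5 59.9]
near [ 67.2 -72.9  59.3]
right [   3.8 -155.5   59.5]
far [-58.8 -72.2  60.1]
3.1 [0.57178106 0.05134374 0.2058873 ] [ 3.1393382   0.00578568 -2.81107615] [-1.06413776  0.4377277   0.83788873]
```

View pics/c1.png

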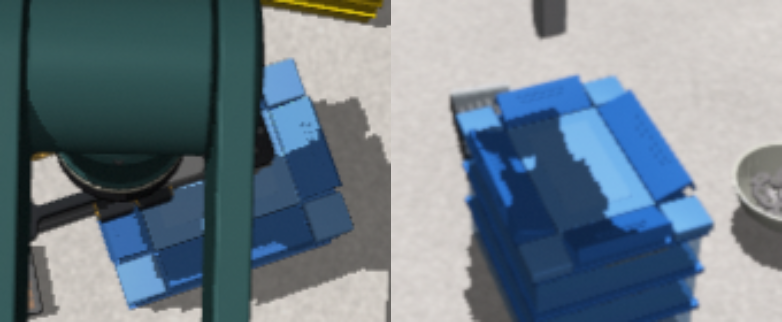

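The side view shows the closed fingertips above the left rim. I'll descend and press in small steps.

Call:
arm_command:
  commands: "4.5 10.5 12 0 0 0 0;0 0 15 0 0 0 0;0 0 15 0 0 0 0;0 0 10 0 0 0 0;0 0 0 0 0 0 0"

```text
time: 3.82
tool_pos: [0.5611, 0.0664, 0.1524]
ee_rot: [3.138, 0.007, -2.802]
wrist_force: [0.1, -0.0, 0.5]
width: 0.0002
```

```bash
python3 d.py
```

```text
left [-0.8 -7.2  6.4]
near [ 62.5 -90.    5.6]
right [  -0.2 -173.2    5.7]
far [-63.5 -90.4   6.5]
3.825 [0.56105749 0.0664224  0.15240678] [ 3.13767909  0.00702379 -2.80239824] [ 0.05006707 -0.02954451  0.49272754]
```

Call:
arm_command:
  commands: "0 -6 0 0.2 0.3 0 0;0 0 3 0 0 0 0;0 0 4 0 0 0 0;0 0 4 0 0 0 0;0 0 4 0 0 0 0;0 0 3 0 0 0 0"

```text
time: 4.58
tool_pos: [0.5649, 0.0607, 0.1374]
ee_rot: [-3.141, 0.007, -2.803]
wrist_force: [-0.9, 0.4, -0.9]
width: 0.0
```

```bash
python3 d.py
```

```text
left [ 0.8 -0.5 -8.6]
near [ 64.1 -83.3  -9.1]
right [   1.3 -166.5   -8.6]
far [-61.9 -83.7  -8.2]
4.575 [0.56490198 0.06071643 0.13735773] [-3.1413624   0.00709606 -2.80269852] [-0.93052675  0.378474   -0.88273195]
```

Call:
arm_command:
  commands: "0 0 2 0 0 0 0;0 0 2 0 0 0 0;0 0 2 0 0 0 0"

```text
time: 4.95
tool_pos: [0.5649, 0.0607, 0.1351]
ee_rot: [-3.14, 0.009, -2.803]
wrist_force: [-4.6, 0.1, 8.9]
width: 0.0004
```

It is resting on the flush surface at 135 mm with 9 N. I'll rise and go to the near section.

Call:
arm_command:
  commands: "0 0 -15 0 0 0 0;0 0 -20 0 0 0 0;21 -27 0 0 0 0 0;21 -27 0 0 0 0 0;21 -27 0 0 0 0 0;0 0 0 0 0 0 0;0 0 0 0 0 0 0"

```text
time: 5.82
tool_pos: [0.5334, -0.0391, 0.1736]
ee_rot: [-3.138, 0.013, -2.801]
wrist_force: [-0.2, 0.2, -0.0]
width: 0.0004
```

```bash
python3 d.py
python3 - <<'E'
from h import *
v=[]
for n,(r0,r1,c0,c1) in(("top",(130,270,280,450)),("side",(190,330,250,420))):
    v.append(cv2.resize(snapshot(n)["img"][r0:r1,c0:c1],None,fx=2.3,fy=2.3))
cv2.imwrite("pics/c2.png",np.hstack(v))
E
```

```text
left [-61.8  83.2  28.1]
near [ 1.6  0.5 27.6]
right [-61.1 -82.8  28.7]
far [-1.244e+02 -1.000e-01  2.920e+01]
5.825 [ 0.53338501 -0.03907989  0.1736073 ] [-3.13792046  0.01288013 -2.80147096] [-0.20178994  0.15353152 -0.04955708]
```

View pics/c2.png

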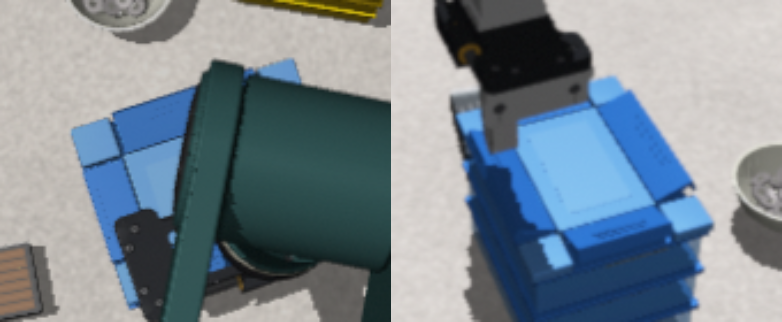

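The side view shows the fingers over the near rim. The left rim is mostly hidden, so I'll check it later when the view is clear. Now pressing the near rim.

Call:
arm_command:
  commands: "1 0 12 -0.2 0.7 0 0;0 0 10 0 0 0 0;0 0 4 0 0 0 0;0 0 4 0 0 0 0;0 0 4 0 0 0 0;0 0 4 0 0 0 0;0 0 2 0 0 0 0;0 0 2 0 0 0 0"

```text
time: 6.92
tool_pos: [0.5321, -0.0374, 0.1351]
ee_rot: [-3.14, -0.001, -2.797]
wrist_force: [-3.5, 0.5, 7.9]
width: 0.0007
```

```bash
python3 d.py
```

```text
left [-63.1  80.8 -11.1]
near [  0.6  -1.6 -10.9]
right [-61.7 -85.2 -10.8]
far [-125.4   -2.8  -11. ]
6.925 [ 0.53212341 -0.03743463  0.13508368] [-3.13989131e+00 -8.40562508e-04 -2.79695491e+00] [-3.49581126  0.51532993  7.94567586]
```

Call:
arm_command:
  commands: "0 0 -15 0 0 0 0;0 0 -20 0 0 0 0;-20 -28 0 0 0 0 0;-20 -28 0 0 0 0 0;-20 -28 0 0 0 0 0;0 0 0 0 0 0 0;0 0 0 0 0 0 0"

```text
time: 7.8
tool_pos: [0.6212, -0.0968, 0.1748]
ee_rot: [-3.138, 0.005, -2.796]
wrist_force: [-0.4, -0.3, -0.1]
width: -0.0
```

```bash
python3 d.py
```

```text
left [  0.6 166.8  28.3]
near [64.4 84.5 28.2]
right [ 2.3  0.8 28.8]
far [-61.6  83.2  28.9]
7.8 [ 0.62119912 -0.09675468  0.17479293] [-3.13841393  0.00526704 -2.79551067] [-0.38811513 -0.33311036 -0.12068142]
```

Call:
arm_command:
  commands: "2 0.5 12 -0.1 0.2 0 0;0 0 10 0 0 0 0;0 0 4 0 0 0 0;0 0 4 0 0 0 0;0 0 4 0 0 0 0;0 0 4 0 0 0 0;0 0 2 0 0 0 0;0 0 2 0 0 0 0"

```text
time: 8.8
tool_pos: [0.6182, -0.0961, 0.135]
ee_rot: [-3.137, 0.005, -2.794]
wrist_force: [-4.1, -0.3, 12.9]
width: 0.0005
```

```bash
python3 d.py
```

```text
left [ -2.5 165.1 -11.8]
near [ 61.5  82.8 -11.7]
right [ -0.5  -0.9 -11. ]
far [-64.5  81.3 -11.1]
8.8 [ 0.61820013 -0.09611557  0.13502398] [-3.1366489   0.00477802 -2.79403947] [-4.13044743 -0.34953504 12.85682051]
```

Now the far section.

Call:
arm_command:
  commands: "0 0 -15 0 0 0 0;0 0 -20 0 0 0 0;-21 26.5 0 0 0 0 0;-21 26.5 0 0 0 0 0;-21 26.5 0 0 0 0 0;0 0 0 0 0 0 0;0 0 0 0 0 0 0"

```text
time: 9.68
tool_pos: [0.6519, 0.0029, 0.1729]
ee_rot: [-3.138, 0.007, -2.795]
wrist_force: [0.1, -0.3, 0.9]
width: 0.0008
```

```bash
python3 d.py
```

```text
left [63.2 83.6 26.1]
near [127.1   1.3  26. ]
right [ 65.  -82.4  26.8]
far [ 1.1 -0.1 26.9]
9.675 [0.65187434 0.00287363 0.17290022] [-3.13766513  0.0068603  -2.79497284] [ 0.05438484 -0.27462132  0.92479572]
```

Call:
arm_command:
  commands: "1 0 12 -0.1 0.2 0 0;0 0 9 0 0 0 0;0 0 4 0 0 0 0;0 0 4 0 0 0 0;0 0 4 0 0 0 0;0 0 4 0 0 0 0;0 0 2 0 0 0 0;0 0 2 0 0 0 0"

```text
time: 10.68
tool_pos: [0.6519, 0.0, 0.1351]
ee_rot: [-3.138, 0.009, -2.799]
wrist_force: [-2.4, 1.3, 8.4]
width: 0.0005
```

```bash
python3 d.py
```

```text
left [ 62.3  85.9 -11.9]
near [125.9   3.3 -12.1]
right [ 63.5 -80.1 -11.2]
far [ -0.1   2.4 -11. ]
10.675 [6.51887559e-01 4.31070438e-05 1.35052136e-01] [-3.13779742  0.00935666 -2.79852328] [-2.37094487  1.3132852   8.41583652]
```

Call:
arm_command:
  commands: "0 0 -15 0 0 0 0;0 0 -25 0 0 0 0;0 0 -30 0 0 0 0;0 0 -10 0 0 0 0;18 42 0 0 0 0 0;18 42 0 0 0 0 0;18 42 0 0 0 0 0;18 42 0 0 0 0 0;18 42 0 0 0 0 0;18 42 0 0 0 0 0;18 42 0 0 0 0 0;0 0 0 0 0 0 0"

```text
time: 12.18
tool_pos: [0.4244, 0.2387, 0.2083]
ee_rot: [-3.139, -0.006, -2.802]
wrist_force: [-0.6, -0.0, 0.4]
width: 0.0003
```

```bash
python3 d.py
python3 - <<'E'
from h import *
v=[]
for n,(r0,r1,c0,c1) in(("top",(70,280,240,500)),("side",(190,400,240,500))):
    s=snapshot(n); v.append(cv2.resize(s["img"][r0:r1,c0:c1],None,fx=1.5,fy=1.5,interpolation=cv2.INTER_CUBIC))
    im=s["img"]
    v[-1]=cv2.resize(im[(140 if n=="top" else 210):(280 if n=="top" else 330),(300 if n=="top" else 270):(440 if n=="top" else 400)],(400,400),interpolation=cv2.INTER_CUBIC)
    for q in("hex_case","steel_hinge","washer_bowl"): print(n,q,[(round(d["conf"],2),np.round(np.array(d["bbox"])*[640,480,640,480]).tolist()) for d in models.spot_in(q,s)][:1])
cv2.imwrite("pics/c3.png",np.hstack(v))
E
```

```text
left [ -72.7 -214.9   62.5]
near [  -9.4 -297.6   63.1]
right [ -72.1 -380.9   62.9]
far [-135.4 -298.1   62.3]
12.175 [0.4244481  0.23866552 0.20828216] [-3.13880633 -0.00569197 -2.80224326] [-0.60994998 -0.00181108  0.39572136]
top hex_case [(0.96, [241.0, 232.0, 60.0, 42.0])]
top steel_hinge [(0.96, [455.0, 163.0, 37.0, 43.0])]
top washer_bowl [(0.81, [307.0, 95.0, 49.0, 52.0])]
side hex_case [(0.6, [276.0, 228.0, 29.0, 13.0])]
side steel_hinge [(0.74, [353.0, 387.0, 60.0, 51.0])]
side washer_bowl [(0.75, [400.0, 252.0, 48.0, 36.0])]
```

View pics/c3.png

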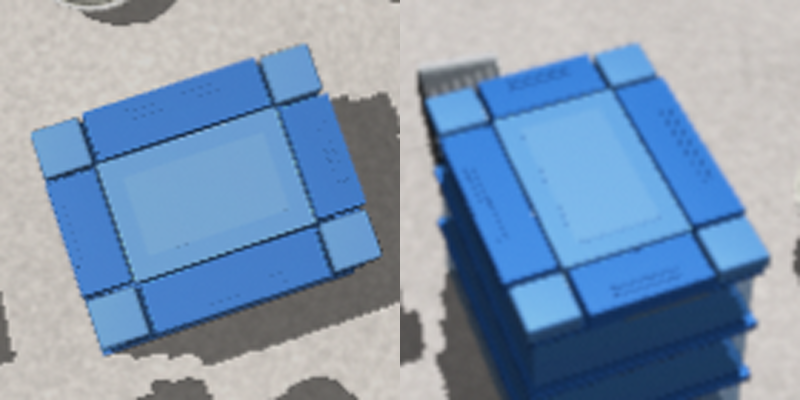

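In both views all four rims now have the same shade and lie flush with the corners. The organiser and bystanders haven't moved visibly, and the arm is clear at z 0.21. Handing in.

```bash
python3 -c "
from bench import robot
print(robot.close_job())"
```

```text
the job is handed in; nothing more can be done
None
```

I pressed the four rim sections with the closed fingers, in the order left, near, right, far. All four look shut, and I've handed the job in; it gives no verdict.

- **Presses:** each one stopped at a tip height of 135.0–135.1 mm with about 8–13 N upward, which matches the flush height. The tips were within about 3 mm of the press points. The arm then moved clear to 0.21 m height.
- **Final pictures:** top and side views show all four sections level with the corners and evenly shaded. The organiser stands upright with no visible shift. The hex key case, hinge and bowl are where the networks found them at the start, or where I first read them from the picture. No joint values are available, so "shut" rests on the press height, the force and these pictures.
- **Checks that failed or disagreed:**
  - My first pose fit was wrong because I read the camera rotation as a rotation vector; the refit left pixel errors of 1.7 or less.
  - The first approach to the left section overshot by 7 mm, and I corrected it before touching.
  - The networks' first hinge box was a false match on the organiser, so I judged the hinge's start by eye.

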